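# Set the grinder's dust gate and lock it with its stay

### The arm

A 6-joint arm with a two-finger parallel gripper is mounted at the origin on the work surface. World frame = base frame: x ahead of the robot, y to its left, z up, the work surface at z = 0. Lengths are in mm, angles in rad, forces in N, time in s.
With the tool pointing down it reaches from about 400 to 925 mm from the base axis. Payload 12.5 kg.
Tool frame: the origin (TCP) lies midway between the tips of the shut fingers; the grasp point (between the pads) lies 19 mm behind it (env.tcp_to_grasp is the distance from the TCP to the grasp point, in mm); z points along the fingers, y is the line along which they close (so a half turn about z gives the same grasp; the last joint's range is limited). The gripper opens to 95 mm and grips with 3 to 60 N. Pads are 20 mm wide; open, the fingers measure 119 mm over their backs; the gripper's body (75 mm by 180 mm) begins 59 mm behind the grasp point.
Start: joints at [-1.421, 0.491, 1.559, -0, 1.092, -0.106], TCP at [158.16, -604.675, 214.661] pointing down, gripper open.
Joint ranges: [-3.1, 3.1], [-0.84, 2.19], [0.05, 2.79], [-1.13, 4.28], [0.06, 2.93], [-2.69, 2.69]. Speed limits (rad/s): [2.22, 2.22, 2.79, 3.14, 3.14, 3.14].

### API

Orientations are given as [roll, pitch, yaw] about the fixed x, y, z axes, in that order (R = Rz(yaw) Ry(pitch) Rx(roll)).
In Python, from cell import env gives the robot as it stands. The module is installed in compiled form; this text tells all that it offers.
- The arm moves only by the tool step_arm, never from a script. Its argument "plan" is a list that holds one entry, the list of rows, each a list of 5 numbers: the shift along the tool's x, y, z in mm, then the turn about the tool's z in degrees, then the opening, from -1 (shut) to 1 (fully open). A call has 1 to 8 rows; each row is the pose to reach, as a shift and turn from the pose commanded when the call began, along the tool's axes at that moment; what a row does not reach only later rows make up. A row lasts 1/12 s, in which the tool goes at most 41.7 mm and 7.16 degrees, less where a joint would pass 70% of its speed; a pose out of reach is approached as far as the arm can. A call with a gripper value outside its range is refused whole. The fingers move at their own pace and stop on an object; the grip force is fixed at half the most. Time passes only in rows, so rows that repeat a pose let the fingers close. It gives the time, the measured TCP pose, the force, the opening and the grip force at its end, in the units of the state.
- env.state(): the state, without advancing time (a new reading comes with each control period).
- env.read_camera(name): name is "scene" or "top" or "wrist"; returns the picture (420x560x3 uint8, blue, green, red); there is no depth.
- env.get_calibration(name): a dict with "K" (3x3 intrinsics, pixels), "extrinsics" (4x4, takes a point from world to camera coordinates). Camera axes: x right, y up, looking along -z (the intrinsics and any distortion apply to the point x, -y, -z); pixel columns grow to the right and rows downward; lengths in mm; the calibration is good to about 2 mm. A picture is of the moment at which its call begins: read the wrist's pose just before it. get_calibration takes no time and is no camera call; for the wrist camera it gives the pose at the moment of the call.
- env.job_done(): hands the job in; it is judged then, once.
The state is a dict: "t": time; "joints": joint angles; "qvel": joint speeds; "tau": joint torques, N m; "eef_pos": TCP position; "tcp_rot": TCP orientation; "ft_force": force on the tool from outside, world axes, zero at the start; "moment": the same for the moment, N m; "opening": opening from 0.0 (shut) to 1.0 (fully open); "grip_force": force on a finger pad.
Only numpy, scipy, OpenCV 4.12 (cv2) and the standard library are available. Lean on these libraries where they do the work, as an engineer would, in place of code of your own. Each camera call takes 0.05 s, during which the arm holds its last target. There are 200 camera calls.

### The job

Before grinding, set the suction on the belt grinder's dust box: pull the stiff slide gate open, then swing the raised stay arm down so that its third hole, counted from the hinge, drops over the fixed peg and holds the gate at that width. The stay must lie fully down, flat over the peg; let go of it and leave the things lying around where they are.

Things in the scene. Friction and masses are not known exactly. Their poses are not given: they have to be found in the camera images.
- dust_box: Grey steel dust box fixed on the bench, 80 mm high; own x from -190 to +85 mm, y from -85 to +85; 100 mm square inlet in its top under the gate, pipe stub at the -x end. Origin on the bench below the inlet's centre; z up. The gate opens to the box's -x. The stay works along y = +69 mm: its hinge is on the -x side of the peg and the bar points from the hinge to +x.
- gate_pull (a point): Point in the gate's upright dark steel pull block, which is 14 mm thick along the box's x, 50 mm wide along y, and rises from 4 mm to 52 mm above the box top. This point is on its mid-lines in x and y, 34 mm above the box top, 18 mm below the block's top. The block stands upright on the thin aluminium sheet of the gate and moves with it; the bar's plane is 97 mm to its +y side.
- gate (a joint): Opening of the slide gate in m, 0 = shut, 0.110 = stop; it moves straight along the box's -x. Stiff: about 7 N of sliding friction, and it stays where it is left. Hole 1, 2, 3 or 4 stands over the peg at 0.020, 0.045, 0.070 or 0.095.
- stay (a joint): Angle of the stay arm above horizontal in rad: 0 = fully down and level (its stop), grows as its free end rises, stop at 1.35. Stiff hinge (about 0.25 N m): the arm stays at any angle and does not fall by itself. While the arm is up it moves with the gate; pulling or pushing its handle along the box's x can move the gate too.
- stay_hinge (a point): Centre of the stay's hinge, on the side of the gate, 96.5 mm above the bench; the hinge axis is level, along the box's y. At gate 0 it lies at x = -45, y = +69 mm in the box's frame.
- stay_handle (a point): Middle of the stay's handle: a dark round steel rod, 12 mm thick, along the box's y, 215 mm from the hinge axis, standing out 54 mm to the +y side of the bar's free end with an 18 mm knob on its tip. This point is 33 mm to +y of the bar's mid-line; 20 mm of rod is free either side. The rod may turn between fingers. Stay fully down: 96.5 mm above the bench, only the bench below.
- hole3 (a point): Centre of the stay's third hole from the hinge (the second from the handle). The bar is flat steel, 24 mm wide, 5 mm thick; it has four equal round holes of 12 mm, at 110, 135, 160 and 185 mm from the hinge axis; this one is at 160 mm, half-way through the thickness.
- peg_tip (a point): Tip of the fixed upright steel peg on the box top (box x = +45, y = +69 mm), 113 mm above the bench. The peg is 9 mm thick, its top 7 mm tapered; it rises from a 20 mm round shoulder. With the stay fully down the bar's underside is 94 mm above the bench and the peg stands 14 mm out above the bar.
- wrench_grip (a point): Bystander: steel spanner, 170 mm long, lying loose on the bench; point in its handle.
- disc_center (a point): Bystander: black grinding disc, 100 mm across, 12 mm thick, lying loose on the bench; its centre.
- tin: Bystander: closed tin, 66 mm across, 100 mm high, standing loose on the bench; origin at its foot.
- steel_block: Bystander: dark steel block, 50 x 70 x 40 mm, lying loose on the bench; origin at the centre of its underside.

How it is judged:
By the outcome, as a careful person would: the job done as asked, in the order asked, and still so for the second after the job is handed in, with the robot touching nothing.
It also fails if it takes over 61 s, if anything falls off the work surface, if the arm or the gripper's body presses on something with over 40 N, if the wrist force passes 120 N, or if a joint passes its speed limit or range.

## Working session

There is one attempt and no reset: what is moved stays moved. The work goes in short steps, Python scripts to look and compute and a tool call to move; the robot and the scene stay as the last step left them, time stands still between calls to the robot, and variables do not carry over. Pictures are saved under pics/ and viewed, at most 10 in all, crops included, and the job is handed in when it is done.

Besides the shell and the picture viewer there is one more tool, called after "Request:" in YAML: its name, and indented under it one key for each argument. step_arm: Moves the arm, as the interface text tells. Its arguments: {"type":"object","properties":{"plan":{"type":"array"}},"required":["plan"]}

```bash
mkdir -p pics; python3 - <<'E'
from cell import env
import cv2
for n in("scene","top"):
    cv2.imwrite(f"pics/{n}0.png",env.read_camera(n)); c=env.get_calibration(n); print(n,{k:(v.round(3).tolist() if hasattr(v,'round') else v) for k,v in c.items()})
s=env.state(); print(s)
E
```

```text
scene {'K': [[417.318, 0.0, 276.71], [0.0, 417.318, 204.766], [0.0, 0.0, 1.0]], 'extrinsics': [[-0.274, 0.962, 0.015, 133.447], [-0.512, -0.159, 0.844, 237.869], [0.814, 0.224, 0.536, -1532.676], [0.0, 0.0, 0.0, 1.0]]}
top {'K': [[406.787, 0.0, 280.322], [0.0, 406.787, 207.332], [0.0, 0.0, 1.0]], 'extrinsics': [[0.023, -1.0, 0.01, 16.724], [0.98, 0.025, 0.197, -595.517], [-0.197, 0.005, 0.98, -995.681], [0.0, 0.0, 0.0, 1.0]]}
{'t': 0.1, 'joints': array([-1.42059976e+00,  4.91508885e-01,  1.55933064e+00, -1.24924729e-05,
        1.09170372e+00, -1.05573760e-01]), 'qvel': array([-0.0020197 , -0.00275384, -0.00203634, -0.0001579 ,  0.00062391,
        0.00072472]), 'tau': array([ 3.40653140e-03, -6.13621902e+01, -2.58606040e+01,  6.94244890e-02,
        4.70074243e-02, -5.66669655e-05]), 'eef_pos': array([ 158.12597096, -604.47269483,  214.1341459 ]), 'tcp_rot': array([-3.14064619e+00, -8.91525479e-05,  2.55776047e-01]), 'ft_force': array([-0.05254918, -0.07259732, -0.04163163]), 'moment': array([ 0.01100176, -0.00702518,  0.01299197]), 'grip_force': 0.0, 'opening': 1.0003482934741925}
```

View pics/scene0.png

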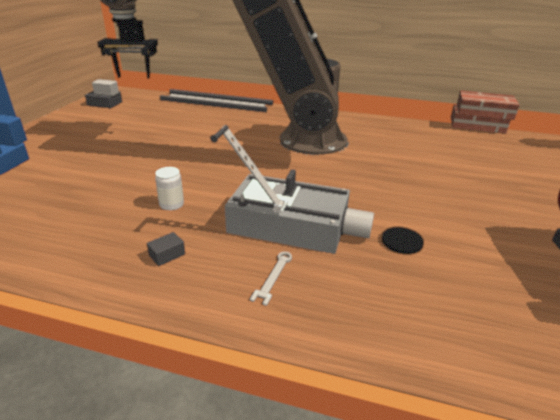

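View pics/top0.png

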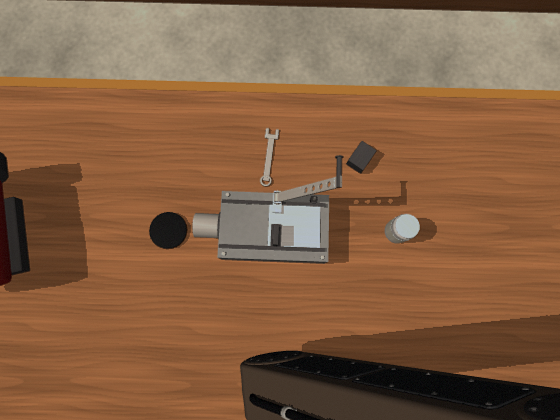

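The box's +x points roughly along world -y (right in the top view) and its +y along world +x. I'll enlarge both views to pick points.

```bash
python3 - <<'E'
import cv2
a=cv2.imread("pics/top0.png")[140:280,190:390]; cv2.imwrite("pics/topc.png",cv2.resize(a,None,fx=4,fy=4,interpolation=cv2.INTER_CUBIC))
a=cv2.imread("pics/scene0.png")[110:260,190:390]; cv2.imwrite("pics/scenec.png",cv2.resize(a,None,fx=4,fy=4,interpolation=cv2.INTER_CUBIC))
E
```

```text
(no output)
```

View pics/topc.png

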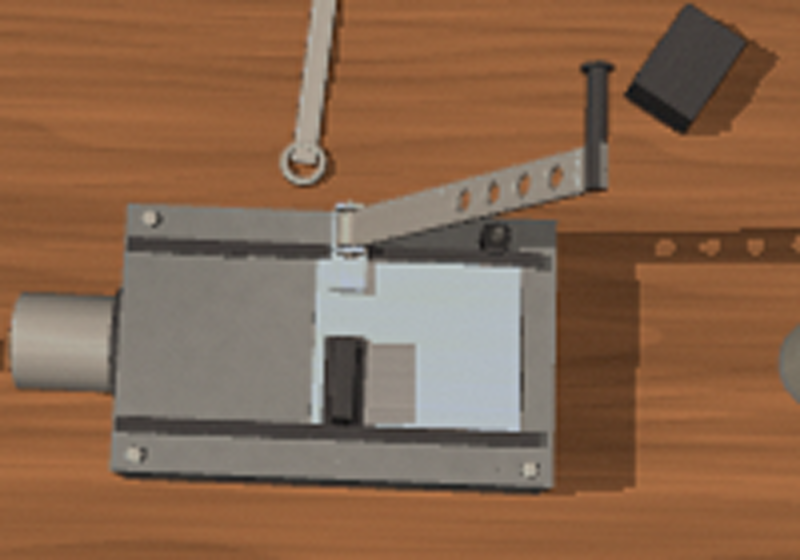

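View pics/scenec.png

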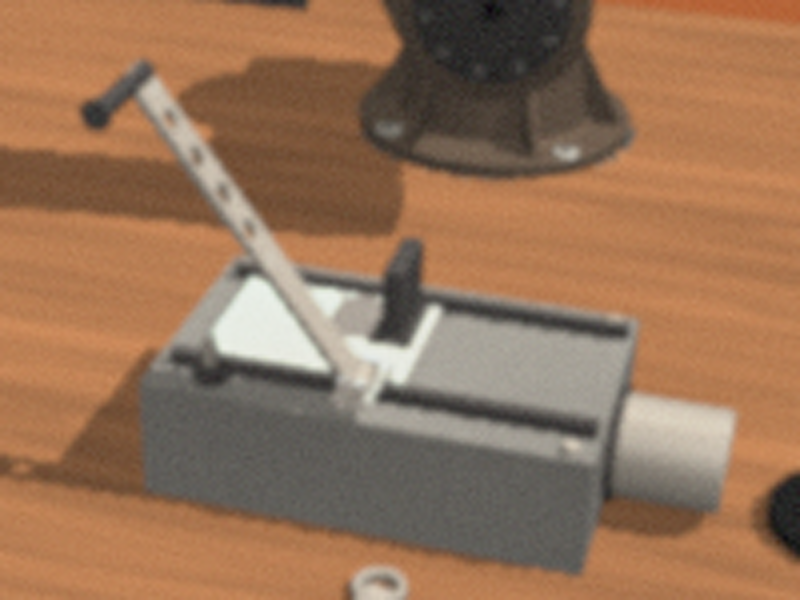

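```bash
cat > h.py <<'E'
import numpy as np
from scipy.optimize import least_squares
from cell import env
def proj(cal,P):
    E=np.array(cal["extrinsics"]);K=np.array(cal["K"]);p=E[:3,:3]@P+E[:3,3]
    q=K@np.array([p[0],-p[1],-p[2]]);return q[:2]/q[2]
def w(b,p):
    c,s=np.cos(b[2]),np.sin(b[2]);return np.array([b[0]+c*p[0]-s*p[1],b[1]+s*p[0]+c*p[1],p[2]])
def bar(g,th,r,y): return (-45-g+r*np.cos(th),y,96.5+r*np.sin(th))
E
cat > fit.py <<'E'
from h import *
T=env.get_calibration("top");S=env.get_calibration("scene")
t=lambda u,v:(T,np.array([190+u/4,140+v/4]));s=lambda u,v:(S,np.array([190+u/4,110+v/4]))
def obs(x):
    g,th,px=x[3:6]
    return [((-190,85,80),t(128,205)),((85,85,80),t(556,221)),((-190,-85,80),t(113,470)),((85,-85,80),t(552,485)),
    ((85,85,80),s(148,377)),((-190,85,80),s(598,462)),((-190,-85,80),s(636,318)),((85,-85,80),s(237,262)),
    ((45,69,113),t(493,228)),((45,69,113),s(207,342)),
    (bar(g,th,215,69+54),t(597,70)),(bar(g,th,215,69+60),s(95,112)),
    (bar(g,th,110,69),t(463,198)),(bar(g,th,160,69),t(523,184)),(bar(g,th,185,69),t(555,177)),
    (bar(g,th,110,69),s(248,230)),(bar(g,th,160,69),s(196,156)),(bar(g,th,185,69),s(170,117)),
    ((px,-28,132),s(408,243)),((px,-53,132),t(345,422))]
def f(x): return np.concatenate([proj(c,w(x,p))-uv for p,(c,uv) in obs(x)])
r=least_squares(f,[600,0,-1.57,0,.8,-60],x_scale=[10,10,.1,10,.1,10],loss="soft_l1")
print(r.x.round(3));print(f(r.x).reshape(-1,2).round(1).tolist())
x=r.x;print("pull",w(x,(x[5],-28,114)),"handle",w(x,bar(x[3],x[4],215,102)),"peg",w(x,(45,69,113)))
E
python3 fit.py
```

```text
[ 5.42249e+02 -5.43100e+00 -1.58100e+00 -3.66000e-01  9.42000e-01
 -4.59310e+01]
[[-0.9, -0.1], [-0.5, -0.4], [-1.4, 0.4], [-0.2, 0.4], [-2.4, 0.9], [-0.9, -0.2], [0.4, -0.5], [-0.6, -2.2], [0.7, 0.6], [0.5, -2.8], [-0.9, -0.6], [-0.6, 0.6], [0.2, 0.7], [-0.2, 0.3], [-0.4, -0.0], [-0.3, -0.6], [-0.1, -0.3], [-0.2, 0.2], [-1.7, 2.1], [-0.9, -0.8]]
pull [514.70048715  40.77247402 114.        ] handle [643.44309868 -88.21034514 270.40631759] peg [610.80503446 -51.10464992 113.        ]
```

Good fit: gate ≈ 0, stay ≈ 0.94 rad. Moving over the pull block, tool aligned with the box.

Request:
step_arm:
  plan:
    - [[207, -217, 0, 15.2, 1], [207, -217, 0, 15.2, 1], [207, -217, 0, 15.2, 1], [207, -217, 0, 15.2, 1], [207, -217, 0, 15.2, 1], [207, -217, 0, 15.2, 1], [207, -217, 0, 15.2, 1], [207, -217, 0, 15.2, 1]]

```text
t: 0.77
eef_pos: [304.8, -337.8, 214.6]
tcp_rot: [-3.14, 0.0, -0.007]
ft_force: [0.3, -0.7, 0.5]
opening: 0.998
grip_force: 0.0
```

Request:
step_arm:
  plan:
    - [[150, -278, 0, 0, 1], [150, -278, 0, 0, 1], [150, -278, 0, 0, 1], [150, -278, 0, 0, 1], [150, -278, 0, 0, 1], [150, -278, 0, 0, 1], [150, -278, 0, 0, 1], [150, -278, 0, 0, 1]]

```text
t: 1.43
eef_pos: [457.4, -62.9, 214.6]
tcp_rot: [-3.141, -0.0, -0.008]
ft_force: [0.1, -0.7, -0.8]
opening: 1.002
grip_force: 0.0
```

Request:
step_arm:
  plan:
    - [[57, -107, 0, 0, 1], [57, -107, 0, 0, 1], [57, -107, 0, 0, 1], [57, -107, 30, 0, 1], [57, -107, 40, 0, 1], [57, -107, 40, 0, 1]]

```text
t: 1.93
eef_pos: [512.7, 40.6, 172.2]
tcp_rot: [3.142, 0.005, -0.009]
ft_force: [-0.4, -0.1, -1.3]
opening: 1.001
grip_force: 0.0
```

```bash
python3 - <<'E'
from h import *
import cv2
s=env.state();print(s["eef_pos"],s["tcp_rot"],s["ft_force"])
c=env.get_calibration("wrist")
im=env.read_camera("wrist");cv2.imwrite("pics/w1.png",im)
x=[542.25,-5.43,-1.581]
for p in [(-46,-28,132),(-53,-53,132),(-39,-3,132)]: print(proj(c,w(x,p)))
E
```

```text
[512.72065058  40.56288876 172.19743381] [ 3.14153208  0.00537771 -0.00883438] [-0.41731594 -0.1057197  -1.27338031]
[282.51810147 233.89630897]
[270.86942094 273.4865161 ]
[294.85045008 191.9825287 ]
```

View pics/w1.png

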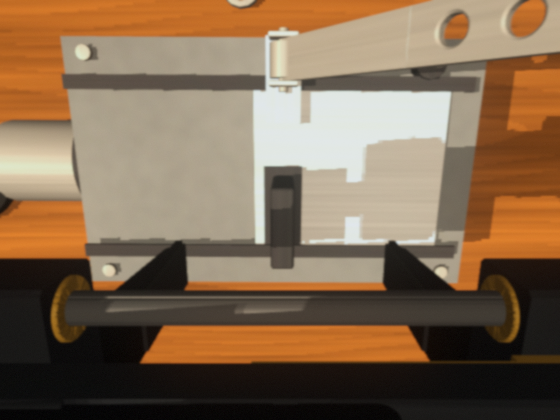

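The block top is centred at about (282, 225), close to the predicted (282.5, 234), so it lies between the fingers. I'll lower and grip.

Request:
step_arm:
  plan:
    - [[3, 0, 40, 0, 1], [3, 0, 77, 0, 1], [3, 0, 77, 0, 1], [3, 0, 77, 0, -1], [3, 0, 77, 0, -1], [3, 0, 77, 0, -1], [3, 0, 77, 0, -1], [3, 0, 77, 0, -1]]

```text
t: 2.65
eef_pos: [517.7, 40.5, 99.1]
tcp_rot: [3.141, -0.002, -0.01]
ft_force: [-0.1, 0.5, 0.4]
opening: 0.708
grip_force: 0.0
```

Request:
step_arm:
  plan:
    - [[0, 0, 0, 0, -1], [0, 0, 0, 0, -1], [0, 0, 0, 0, -1]]

```text
t: 2.9
eef_pos: [517.2, 40.7, 97.9]
tcp_rot: [3.141, -0.0, -0.009]
ft_force: [-0.7, -0.5, 0.9]
opening: 0.497
grip_force: 0.0
```

Request:
step_arm:
  plan:
    - [[0, 0, 0, 0, -1], [0, 0, 0, 0, -1], [0, 0, 0, 0, -1], [0, 0, 0, 0, -1], [0, 0, 0, 0, -1], [0, 0, 0, 0, -1], [0, 0, 0, 0, -1]]

```text
t: 3.48
eef_pos: [517.1, 40.9, 97.6]
tcp_rot: [-3.141, 0.0, -0.01]
ft_force: [-0.5, 5.1, -0.4]
opening: 0.144
grip_force: 30.0
```

Request:
step_arm:
  plan:
    - [[0, -10, 0, 0, -1], [0, -20, 0, 0, -1], [0, -30, 0, 0, -1], [0, -40, 0, 0, -1], [0, -50, 0, 0, -1], [0, -60, 0, 0, -1], [0, -69, 0, 0, -1], [0, -70, 0, 0, -1]]

```text
t: 4.15
eef_pos: [518.2, 110.9, 97.5]
tcp_rot: [3.141, -0.001, -0.009]
ft_force: [2.0, -7.1, -0.9]
opening: 0.145
grip_force: 30.0
```

Request:
step_arm:
  plan:
    - [[0, 0, 0, 0, -1], [0, 0, 0, 0, -1], [0, 0, 0, 0, -1]]

```text
t: 4.4
eef_pos: [518.2, 110.9, 97.6]
tcp_rot: [-3.141, -0.001, -0.01]
ft_force: [3.2, 4.9, -3.5]
opening: 0.146
grip_force: 30.0
```

```bash
python3 - <<'E'
from h import *
import cv2
s=env.state();print(s["eef_pos"],s["tcp_rot"],s["ft_force"])
a=env.read_camera("top")[140:280,190:390]; A=cv2.resize(a,None,fx=3,fy=3,interpolation=cv2.INTER_CUBIC)
a=env.read_camera("scene")[110:260,190:390]; B=cv2.resize(a,None,fx=4,fy=4,interpolation=cv2.INTER_CUBIC)
cv2.imwrite("pics/s2.png",B)
E
```

```text
[518.20754587 110.89436457  97.58423015] [-3.14108466e+00 -8.73153235e-04 -9.89781095e-03] [ 3.16659575  4.94748625 -3.48043898]
```

View pics/s2.png

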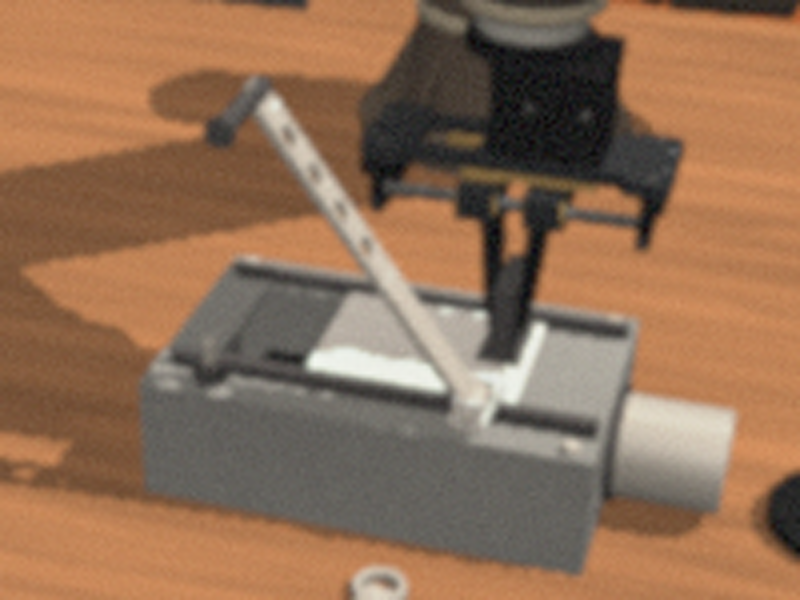

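```bash
python3 - <<'E'
from h import *
S=env.get_calibration("scene");x=[542.25,-5.43,-1.581]
def fit(pts):
    f=lambda q:np.concatenate([proj(S,w(x,bar(q[0],q[1],r,y)))-np.array([190+u/4,110+v/4]) for r,y,u,v in pts])
    return least_squares(f,[30,.9],x_scale=[10,.1]).x
print(fit([(110,69,248,230),(160,69,196,156),(185,69,170,117),(135,69,223,193),(215,129,95,112)]))
print(fit([(110,69,366,245),(160,69,316,172),(185,69,291,133),(135,69,341,209),(215,129,221,130)]))
E
```

```text
[0.2898439  0.94351302]
[69.05495496  0.94824889]
```

Gate is open 70 mm. I'll release, rise, shut the fingers and move above the handle.

Request:
step_arm:
  plan:
    - [[0, 0, 0, 0, -0.3], [0, 0, 0, 0, -0.3], [0, 0, 0, 0, -0.3], [0, 0, -20, 0, -0.3], [0, 0, -60, 0, -0.3], [0, 0, -100, 0, -1], [0, 0, -140, 0, -1], [0, 0, -180, 0, -1]]

```text
t: 5.17
eef_pos: [517.2, 110.4, 279.7]
tcp_rot: [3.141, 0.0, -0.009]
ft_force: [0.9, 0.9, -0.0]
opening: 0.196
grip_force: 0.0
```

Request:
step_arm:
  plan:
    - [[0, 0, -25, 0, -1], [30, 30, -25, 0, -1], [58, 58, -25, 0, -1], [86, 86, -25, 0, -1], [114, 114, -25, 0, -1], [126, 127, -25, 0, -1], [126, 127, -25, 0, -1], [126, 127, -25, 0, -1]]

```text
t: 5.83
eef_pos: [642.5, -18.3, 301.8]
tcp_rot: [-3.142, 0.001, -0.011]
ft_force: [0.2, 0.4, 0.2]
opening: 0.003
grip_force: 0.0
```

```bash
python3 - <<'E'
from h import *
import cv2
s=env.state();print(s["eef_pos"],s["ft_force"],s["opening"])
a=env.read_camera("scene")[90:240,190:390]; B=cv2.resize(a,None,fx=3,fy=3,interpolation=cv2.INTER_CUBIC)
a=env.read_camera("wrist")
cv2.imwrite("pics/s3.png",np.hstack([cv2.resize(B,(400,300)),cv2.resize(a,(400,300))]))
E
```

```text
[642.48441378 -18.30467492 301.82765635] [0.16479275 0.36692194 0.23287204] 0.0034124051791330962
```

View pics/s3.png

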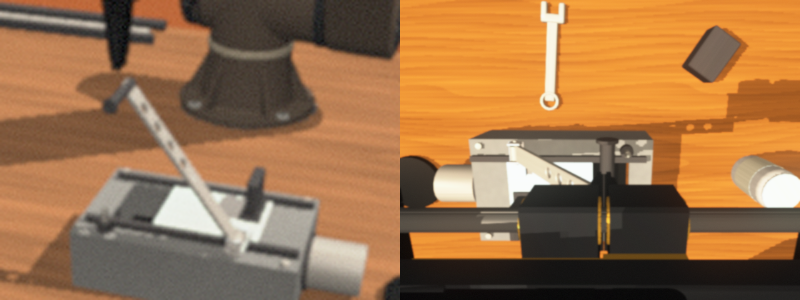

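Request:
step_arm:
  plan:
    - [[2, 0, 15, 0, -1], [2, 0, 25, 0, -1], [2, 8, 31, 0, -1], [2, 16, 38, 0, -1], [2, 24, 45, 0, -1], [2, 31, 53, 0, -1], [2, 38, 61, 0, -1], [2, 45, 69, 0, -1]]

```text
t: 6.6
eef_pos: [644.1, -63.8, 233.0]
tcp_rot: [3.141, -0.0, -0.01]
ft_force: [0.6, -1.4, 2.3]
opening: 0.002
grip_force: 0.7
```

Request:
step_arm:
  plan:
    - [[0, 6, 9, 0, -1], [0, 12, 18, 0, -1], [0, 18, 28, 0, -1], [0, 23, 37, 0, -1], [0, 27, 47, 0, -1], [0, 31, 57, 0, -1], [0, 34, 67, 0, -1], [0, 37, 77, 0, -1]]

```text
t: 7.27
eef_pos: [643.8, -99.8, 155.5]
tcp_rot: [-3.142, 0.0, -0.009]
ft_force: [-0.5, -0.6, 0.2]
opening: 0.005
grip_force: 0.2
```

```bash
python3 - <<'E'
from h import *
import cv2
s=env.state();print(s["eef_pos"],s["ft_force"],s["opening"])
a=env.read_camera("scene")[110:260,190:390]; B=cv2.resize(a,None,fx=4,fy=4,interpolation=cv2.INTER_CUBIC)
cv2.imwrite("pics/s4.png",B)
E
```

```text
[643.79746125 -99.76399068 155.50751402] [-0.4560258  -0.58903601  0.16827866] 0.005423427782166509
```

View pics/s4.png

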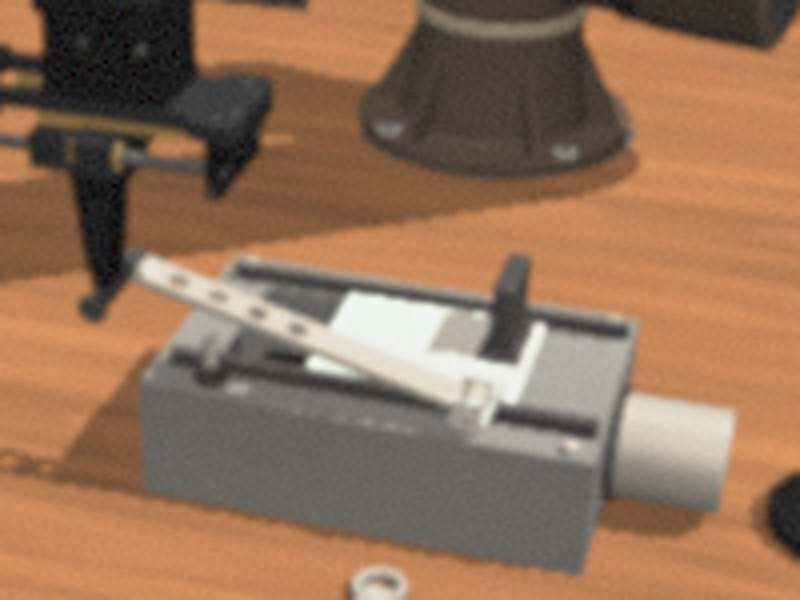

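```bash
python3 - <<'E'
from h import *
S=env.get_calibration("scene");x=[542.25,-5.43,-1.581]
pts=[(110,69,297,329),(135,69,259,314),(160,69,218,296),(185,69,180,282)]
f=lambda q:np.concatenate([proj(S,w(x,bar(q[0],q[1],r,y)))-np.array([190+u/4,110+v/4]) for r,y,u,v in pts])
print(least_squares(f,[60,.3],x_scale=[10,.1]).x)
E
```

```text
[71.52636624  0.25613008]
```

Request:
step_arm:
  plan:
    - [[0, 2, 10, 0, -1], [0, 4, 20, 0, -1], [0, 5, 28, 0, -1], [0, 6, 34, 0, -1], [0, 6, 38, 0, -1], [0, 6, 42, 0, -1], [0, 6, 45, 0, -1], [0, 6, 45, 0, -1]]

```text
t: 7.98
eef_pos: [643.6, -105.5, 111.1]
tcp_rot: [-3.142, 0.0, -0.009]
ft_force: [0.3, -0.3, 1.1]
opening: 0.005
grip_force: 0.0
```

The peg is entering with only about 1 N. Pressing on to the stop.

Request:
step_arm:
  plan:
    - [[0, 0, 3, 0, -1], [0, 0, 5, 0, -1], [0, 0, 7, 0, -1], [0, 0, 8, 0, -1], [0, 0, 9, 0, -1], [0, 0, 10, 0, -1], [0, 0, 10, 0, -1]]

```text
t: 8.57
eef_pos: [643.9, -105.6, 102.5]
tcp_rot: [3.141, -0.001, -0.009]
ft_force: [-2.4, 0.2, 8.1]
opening: 0.008
grip_force: 3.5
```

Request:
step_arm:
  plan:
    - [[0, 0, 1, 0, -1], [0, 0, 1.5, 0, -1], [0, 0, 1.5, 0, -1]]

```text
t: 8.82
eef_pos: [644.0, -105.6, 102.1]
tcp_rot: [3.141, -0.001, -0.009]
ft_force: [-5.0, 0.6, 16.1]
opening: 0.001
grip_force: 8.1
```

Request:
step_arm:
  plan:
    - [[0, 0, -10, 0, -1], [0, 0, -40, 0, -1], [0, 0, -80, 0, -1], [0, 0, -120, 0, -1], [-40, 20, -120, 0, -1], [-80, 30, -120, 0, -1], [-80, 30, -120, 0, -1]]

```text
t: 9.4
eef_pos: [558.2, -135.3, 220.6]
tcp_rot: [-3.141, 0.003, -0.011]
ft_force: [1.4, -0.8, 0.7]
opening: 0.007
grip_force: 0.0
```

```bash
python3 - <<'E'
from h import *
import cv2
s=env.state();print(s["eef_pos"],s["ft_force"],s["t"])
a=env.read_camera("scene")[160:260,200:340]; A=cv2.resize(a,(420,300),interpolation=cv2.INTER_CUBIC)
b=env.read_camera("wrist");b=cv2.resize(b,(380,300))
cv2.imwrite("pics/s5.png",np.hstack([A,b]))
E
```

```text
[ 558.21001941 -135.32842735  220.63470287] [ 1.35339308 -0.78330897  0.65728064] 9.4
```

View pics/s5.png

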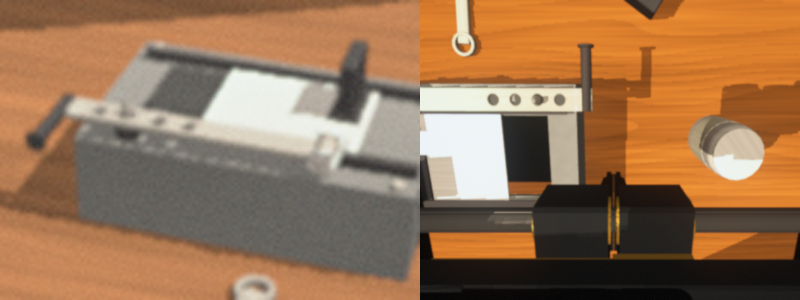

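The stay lies flat. In the wrist view the peg shows through the third hole at about (538, 99), the second from the handle. The gate is open and the robot touches nothing, so I'm handing in.

```bash
python3 -c "
from cell import env
print(env.job_done())"
```

```text
the job is handed in; nothing more can be done
None
```

The job is handed in: the gate is pulled open about 70 mm, and the stay lies flat with its third hole over the peg; it took 9.4 s of the 61 s, and I touched none of the loose items.

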